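Wedge the flat-topped stake into the bench stake holder

ROBOT

A 6-joint arm with a two-finger parallel gripper is mounted at the origin on the work surface. World frame = base frame: x ahead of the robot, y to its left, z up, the work surface at z = 0. Lengths are in m, angles in rad, forces in N, time in s.
With the tool pointing down it reaches from about 0.375 to 0.9 m from the base axis. Payload 3.1 kg.
Tool frame: the origin (TCP) lies midway between the tips of the shut fingers; the grasp point (between the pads) lies 19 mm behind it (pinch_z is the distance from the TCP to the grasp point, in m); y points along the fingers, z is the direction in which the jaws open and shut, and the axes are right-handed (so a half turn about y gives the same grasp; the last joint's range is limited). The gripper opens to 87 mm and grips with 3 to 60 N. Pads are 19 mm wide; open, the fingers measure 117 mm over their backs; the gripper's body (75 mm by 190 mm) begins 51 mm behind the grasp point.
Start: joints at [1.149, 0.527, 1.433, -0, 1.181, -0.178], TCP at [0.15, 0.607, 0.223] pointing down, gripper open.
Joint ranges: [-3.08, 3.08], [-0.75, 2.2], [0.22, 2.44], [-1.43, 4.57], [0, 2.65], [-2.85, 2.85]. Speed limits (rad/s): [2.79, 2.79, 3.14, 3.14, 3.14, 3.14].

INTERFACE

Orientations are given as a unit quaternion [x, y, z, w].
In Python, from rig import * gives the robot as it stands.
- The arm moves only by the tool drive_tool, never from a script. Its argument "plan" is a list of rows, each a list of 7 numbers: the shift along the tool's x, y, z in mm, then the turn, a rotation vector about the tool's x, y, z in degrees, then the finger opening in mm, from 0 to 87. A call has 1 to 10 rows; each row is the pose to reach, as a shift and turn from the pose commanded when the call began, along the tool's axes at that moment; what a row does not reach only later rows make up. A row lasts 1/10 s, in which the tool goes at most 50 mm and 8.59 degrees, less where a joint would pass 70% of its speed; a pose out of reach is approached as far as the arm can. A call with a gripper value outside its range is refused whole. The fingers move at their own pace and stop on an object; "newtons" is the grip in N (left out, the last holds). Time passes only in rows, so rows that repeat a pose let the fingers close. It gives the time, the measured TCP pose, the force and the opening at its end, in the units of the state.
- get_obs(): the state, without advancing time (a new reading comes with each control period).
- camera(name): name is "side" or "top"; returns the picture (400x640x3 uint8, blue, green, red); there is no depth.
- get_calibration(name): a dict with "fx", "fy", "cx", "cy" (pixels), "origin" and "rotation" of the camera in the world. Camera axes: x right, y down, z forward; pixel columns grow to the right and rows downward; lengths in m; the calibration is good to about 2 mm. A picture is of the moment at which its call begins. get_calibration takes no time and is no camera call.
- hand_in(): hands the job in, once; it reports no verdict.
Trained networks look in the newest picture that a camera, given by its name, has taken for a name from the list of things; names that differ only in an ending like _2 or _b are one class to them, and where a whole thing is asked for, a point or a joint stands for the part that bears it (a point fixed in the world has none). Each returns a list of dicts, best first, with "conf" (0 to 1); they miss things now and then, are a little off and sometimes report something else, mostly with a low value. They report only what shows in the picture. A call takes as long as a camera call. They do not tell look-alikes from the thing itself.
- spot_in(camera, target): "location" ([column, row] in pixels, amid what is visible of it).
- mark_of(camera, target): "location" ([column, row] in pixels: a listed point, or the origin of a listed thing).
The state is a dict: "time": time; "q": joint angles; "joint_velocities": joint speeds; "joint_torque": joint torques, N m; "position": TCP position; "tool_rot": TCP orientation; "ft_force": force on the tool from outside, world axes, zero at the start; "moment": the same for the moment, N m; "grip_width": finger opening in m.
Only numpy, scipy, OpenCV 4.12 (cv2) and the standard library are available. Lean on these libraries where they do the work, as an engineer would, in place of code of your own. Each camera call takes 0.05 s, during which the arm holds its last target. There are 200 camera calls.

TASK

Take the flat-topped stake (the one with the square block head) out of the wooden rack and gently lower its tapered shank into the square socket of the iron stake holder; do not let it fall in. Then press or tap it down with about 22 N, and never more than 30 N, so that it is wedged upright and friction alone holds it, let go, and leave the other stakes, the hammer and the cup where they are. The socket is adjustable, so how deep the shank goes differs each time: go by force.

Things in the scene. Friction and masses are not known exactly. Their poses are not given: they have to be found in the camera images.
- flat_stake: The stake to seat: steel, about 0.32 kg, 94 mm tall, upright in the rack. Origin: centre of the shank's lower tip, z up along it. Square tapered shank from 0 to 50 mm (22 mm wide at its top, 13 mm near the tip, nose chamfered to 9 mm, sides along x and y), round collar 38 mm across from 50 to 56, round neck 18 mm across to 72, square head 32 x 32 mm from 72 to 94, sides along x and y.
- holder: Dark iron stake holder, bolted to the bench. Origin: underside centre, z up. Flange 120 x 110 x 12 mm; on it a block 74 mm square, its sides along x and y, whose flat top face is 80 mm up, with the socket in its middle.
- rack: Pale wooden rack, fixed: block 70 mm (x) by 250 mm (y) by 62 mm high, origin at its underside centre. Three square through holes 26 mm wide at y = -85, 0 and 85 mm hold the three stakes upright in any order, collars resting on the top (stake origin 12 mm above this origin), each free to be turned a few degrees.
- dome_stake: Bystander in the rack: same shank and collar, round domed head 44 mm across, 97 mm tall. Origin at the shank's tip.
- ball_stake: Bystander in the rack: same shank and collar, ball head 30 mm across, 99 mm tall. Origin at the shank's tip.
- hammer: Bystander: hammer lying on the bench near its far edge, x along its handle.
- tin: Bystander: small open aluminium cup, 64 mm across, 50 mm high, origin underside centre.
- stake_top (a point): Centre of the stake's flat top, 94 mm above its tip. The other two stakes have round heads.
- socket (a point): Centre of the socket's mouth, at the block's top face. Square tapering hole 58 mm deep, 21.6 mm wide along the holder's y; along x its -x side is 9 mm from the centre, its +x side 7 to 11 mm (unknown). Any quarter turn of the stake fits. The shank stops under its own weight with the collar 8 to 29 mm above the face; pushing sinks it 1 to 5 mm more, ever harder (4 to 15 N per mm, in small jerks). The collar never reaches the face.
Not all that is in view belongs to the job. Leave any purple or yellow look-alike of the flat_stake alone.

How it is judged:
On the way, in this order (a step that is already met when the one before it is completed fails the run):
1. the flat-topped stake is lifted clear of the rack (z of flat_stake in the frame of rack above 0.063 m), for 0.2 s.
2. its shank has entered the holder's socket (z of flat_stake in the frame of holder below 0.062 m and horizontal distance between flat_stake and holder below 0.006 m), for 0.1 s.
At the end, for the whole second after the job is handed in: The flat-topped stake stands upright (within 4 degrees) in the socket, within 5 mm of its centre, its tip at least 20 mm deep, at rest, released, and wedged so that the socket still grips it with more than 28 N in all (a push of 19 N or more leaves that; its own weight does not) (contact force between flat_stake and holder above 28 N and z of flat_stake in the frame of holder below 0.06 m and horizontal distance between flat_stake and holder below 0.005 m and angle between flat_stake's own z axis and vertical below 0.07 rad and linear speed of flat_stake below 0.01 m/s); the robot touches nothing.
It fails at once if the stake is driven too hard: it spreads the socket with over 66 N in all (a push of 30 N gives about 60) (contact force between flat_stake and holder above 66 N).
It fails at once if the stake drops or is driven into the socket faster than 0.25 m/s (horizontal distance between flat_stake and holder below 0.02 m and z of flat_stake in the frame of holder below 0.085 m and linear speed of flat_stake above 0.25 m/s).
It fails at once if a bystander was moved more than 25 mm (distance of any of dome_stake, ball_stake, hammer, tin from where it was at the start of the episode above 0.025 m).
It also fails if it takes over 48 s, if anything falls off the work surface, if the arm or the gripper's body presses on something with over 40 N, if the wrist force passes 120 N, or if a joint passes its speed limit or range.

## Working session

There is one attempt and no reset: what is moved stays moved. The work goes in short steps, Python scripts to look and compute and a tool call to move; the robot and the scene stay as the last step left them, time stands still between calls to the robot, and variables do not carry over. Pictures are saved under pics/ and viewed, about 8 in all and at most 12, crops included, and the job is handed in when it is done.

Besides the shell and the picture viewer there is one more tool, called after "Emit:" by a JSON object that holds its "op" and its "data", one argument or row to a line. drive_tool: Moves the arm, as the interface text tells. Its arguments: {"type":"object","properties":{"plan":{"type":"array","items":{"type":"array","items":{"type":"number"}}},"newtons":{"type":"number"}},"required":["plan"]}

```bash
mkdir -p pics; cat > h.py <<'E'
from rig import *
import numpy as np, cv2
from scipy.spatial.transform import Rotation as R
def ray(cam,px):
    c=get_calibration(cam); d=np.array([(px[0]-c['cx'])/c['fx'],(px[1]-c['cy'])/c['fy'],1.])
    return np.array(c['origin']), np.array(c['rotation'])@d
def at_z(cam,px,z):
    o,d=ray(cam,px); return o+d*(z-o[2])/d[2]
def proj(cam,p):
    c=get_calibration(cam); v=np.array(c['rotation']).T@(np.array(p)-c['origin'])
    return np.array([c['fx']*v[0]/v[2]+c['cx'],c['fy']*v[1]/v[2]+c['cy']])
E
python3 - <<'E'
from h import *
np.set_printoptions(precision=3,suppress=True)
for c in ['top','side']:
    im=camera(c); cv2.imwrite(f'pics/{c}0.png',im); k=get_calibration(c); print(c,k['fx'],np.array(k['origin']),np.array(k['rotation'])[:,2])
    for t in ['flat_stake','stake_top','holder','socket','rack','dome_stake','ball_stake']:
        print(t,[(np.round(d['location'],1).tolist(),round(d['conf'],2)) for d in mark_of(c,t)[:4]])
o=get_obs();print(o['time'],o['position'],o['tool_rot'],o['ft_force'],R.from_quat(o['tool_rot']).as_matrix())
E
```

```text
Traceback (most recent call last):
IndexError: too many indices for array: array is 1-dimensional, but 2 were indexed
```

```bash
sed -i "s/np.array(c\['rotation'\])/R.from_quat(c['rotation']).as_matrix()/" h.py
python3 - <<'E'
from h import *
np.set_printoptions(precision=3,suppress=True)
for c in ['top','side']:
    im=camera(c); cv2.imwrite(f'pics/{c}0.png',im); k=get_calibration(c); print(c,k)
    for t in ['flat_stake','stake_top','holder','socket','rack','dome_stake','ball_stake']:
        print(t,[(np.round(d['location'],1).tolist(),round(d['conf'],2)) for d in mark_of(c,t)[:4]])
o=get_obs();print(o['time'],o['position'],o['tool_rot'],o['ft_force'],R.from_quat(o['tool_rot']).as_matrix())
E
```

```text
top {'fx': 478.2915352697439, 'fy': 478.2915352697439, 'cx': 331.7783284472688, 'cy': 203.388361807626, 'origin': array([0.508, 0.054, 1.299]), 'rotation': array([ 0.712, -0.701,  0.029, -0.009])}
flat_stake [([287.6, 242.5], 0.69), ([257.2, 248.7], 0.69), ([294.5, 172.6], 0.56), ([321.4, 217.5], 0.51)]
stake_top [([323.9, 219.7], 0.74), ([298.3, 168.1], 0.69), ([284.0, 204.3], 0.57)]
holder [([425.4, 233.0], 0.97)]
socket [([428.5, 236.1], 0.68)]
rack [([258.0, 207.7], 0.77)]
dome_stake [([253.7, 207.3], 0.67)]
ball_stake [([223.7, 206.1], 0.44)]
side {'fx': 447.0932957145192, 'fy': 447.0932957145192, 'cx': 320.5478721856317, 'cy': 196.5639326419792, 'origin': array([0.371, 0.555, 0.772]), 'rotation': array([-0.173,  0.926, -0.331,  0.057])}
flat_stake [([348.4, 275.4], 0.96), ([331.7, 228.2], 0.8), ([347.9, 319.5], 0.79), ([300.0, 260.1], 0.62)]
stake_top [([255.7, 213.0], 0.95), ([298.7, 234.2], 0.84), ([354.0, 249.8], 0.84), ([335.5, 199.0], 0.84)]
holder [([390.0, 150.8], 0.74)]
socket [([389.6, 123.0], 0.84)]
rack [([284.0, 301.5], 0.75)]
dome_stake [([285.4, 297.4], 0.74)]
ball_stake [([263.7, 341.5], 0.74)]
0.85 [0.15  0.607 0.223] [-0.702  0.086 -0.086  0.702] [ 0.398  0.176 -0.383] [[ 0.971  0.     0.24 ]
 [-0.24   0.     0.971]
 [-0.    -1.     0.   ]]
```

View pics/top0.png

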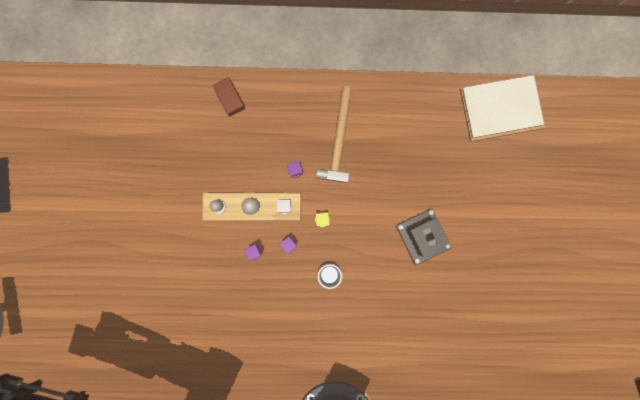

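View pics/side0.png

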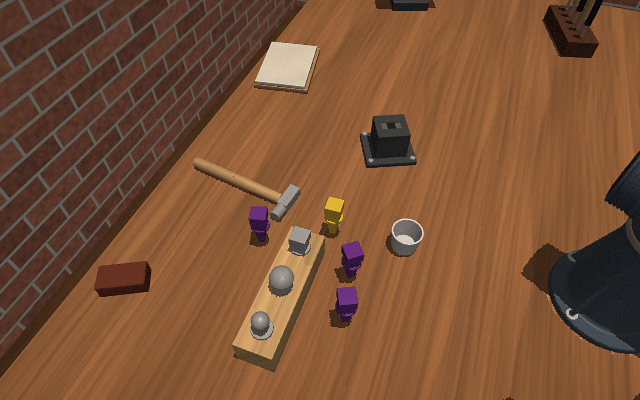

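```bash
python3 - <<'E'
from h import *
np.set_printoptions(precision=4,suppress=True)
t=cv2.imread('pics/top0.png');s=cv2.imread('pics/side0.png')
z=lambda im,x,y,w,h,f:cv2.resize(im[y:y+h,x:x+w],None,fx=f,fy=f,interpolation=cv2.INTER_CUBIC)
a=np.zeros((580,800,3),np.uint8)
a[:280,:400]=z(t,200,170,100,70,4)      # rack
a[:280,400:]=z(t,390,200,80,56,5)  # holder
a[290:570,:400]=z(s,230,215,100,70,4)
a[290:570,400:]=z(s,350,105,80,56,5)
cv2.imwrite('pics/crop.png',a)
print(at_z('top',(284,206),.106),at_z('top',(428.5,236.1),.08))
for n,A,B in [('stake',(284.,206.),(299.5,234.2)),('sock',(430,237.5),(390,124.5))]:
    o1,d1=ray('top',A);o2,d2=ray('side',B)
    k=np.linalg.lstsq(np.c_[d1,-d2],o2-o1,rcond=None)[0]; print(n,o1+d1*k[0],o2+d2*k[1])
E
```

```text
[0.5649 0.1396 0.106 ] [ 0.4952 -0.2289  0.08  ]
stake [0.5649 0.1397 0.1047] [0.5648 0.1396 0.1047]
sock [ 0.4917 -0.2323  0.0821] [ 0.4953 -0.2315  0.0819]
```

View pics/crop.png

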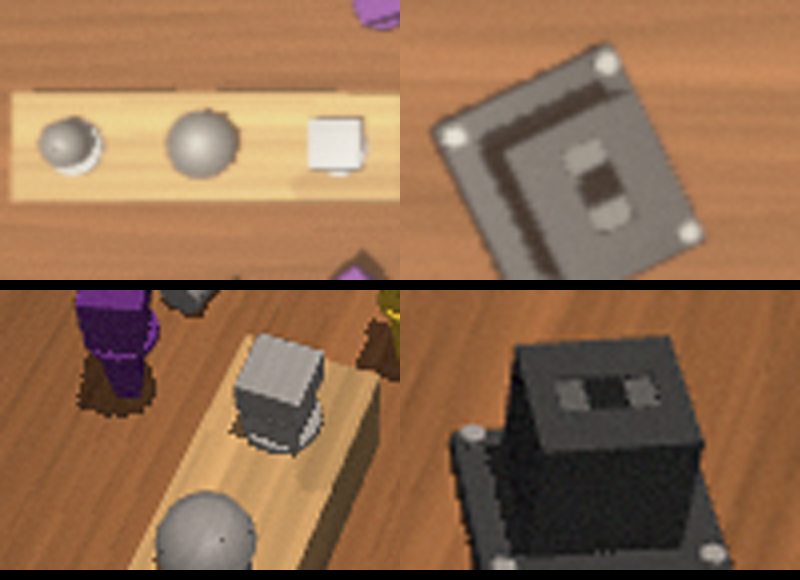

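```bash
cat >> h.py <<'E'
def to(p,yaw=None):  # tool-axis shift (mm) and turn (deg) to TCP p, tool x at yaw deg, pointing down
    o=get_obs(); M=R.from_quat(o['tool_rot']); s=M.inv().apply(np.array(p)-o['position'])*1e3
    t=0
    if yaw is not None:
        y=np.radians(yaw); T=np.array([[np.cos(y),0,-np.sin(y)],[np.sin(y),0,np.cos(y)],[0,-1,0]])
        t=(M.inv()*R.from_matrix(T)).as_rotvec(degrees=True)
    print('t',o['time'],'pos',np.round(o['position'],4),'shift',np.round(s,1),'turn',np.round(t,2),'F',np.round(o['ft_force'],2),'w',round(o['grip_width'],4))
E
python3 - <<'E'
from h import *
t=cv2.imread('pics/top0.png')
# stake head rect
c=t[190:222,270:300].astype(float); g=cv2.resize(c.min(2).astype(np.uint8),None,fx=8,fy=8,interpolation=cv2.INTER_CUBIC)
m=(g>175).astype(np.uint8); cs,_=cv2.findContours(m,0,1)
k=max(cs,key=cv2.contourArea); r=cv2.minAreaRect(k); print('head',r[0][0]/8+270,r[0][1]/8+190,r[1][0]/8,r[1][1]/8,r[2])
# bolts from top
b=[(606,62),(453,135),(690,232)]
w=[at_z('top',((u-400)/5+390,v/5+200),.014) for u,v in b]; print(np.round(w,4))
for i,j in [(1,0),(0,2)]:
    d=w[j]-w[i]; print(np.hypot(*d[:2]),np.degrees(np.arctan2(d[1],d[0]))%90)
print('centre from bolts',(w[1]+w[2])/2)
# side block top
q=[(515,345),(668,338),(702,440),(550,452)]
w=[at_z('side',((u-400)/5+350,(v-290)/5+105),.08) for u,v in q]; print(np.round(w,4),np.mean(w,0))
for i in range(4):
    d=w[(i+1)%4]-w[i]; print(np.hypot(*d[:2]),np.degrees(np.arctan2(d[1],d[0]))%90)
to((.565,.1395,.2),0)
E
```

```text
head 283.9374990463257 205.99999809265137 14.124998092651367 12.249998092651367 0.0
[[ 0.5586 -0.2513  0.014 ]
 [ 0.5179 -0.1685  0.014 ]
 [ 0.4676 -0.2972  0.014 ]]
0.0923069658253203 26.18436816422038
0.10193919125597112 26.797675269347053
centre from bolts [ 0.49275322 -0.23284706  0.014     ]
[[ 0.5408 -0.2477  0.08  ]
 [ 0.4751 -0.2791  0.08  ]
 [ 0.4434 -0.2164  0.08  ]
 [ 0.5051 -0.1836  0.08  ]] [ 0.4910729  -0.23170286  0.08      ]
0.07280103500074933 25.5107238012219
0.07021102693344457 26.84334675155459
0.06991276496293493 27.965791714209775
0.0733303126204277 29.095739617531514
t 0.85 pos [0.1502 0.6067 0.2226] shift [ 514.9   22.6 -353.7] turn [ -0.   -13.91   0.  ] F [ 0.4   0.18 -0.38] w 0.0871
```

Emit:
{"op": "drive_tool", "data": {
  "plan": [
    [515,0,-354,0,-14,0,60],
    [515,0,-354,0,-14,0,60],
    [515,0,-354,0,-14,0,60],
    [515,0,-354,0,-14,0,60],
    [515,0,-354,0,-14,0,60],
    [515,0,-354,0,-14,0,60],
    [515,0,-354,0,-14,0,60],
    [515,0,-354,0,-14,0,60],
    [515,0,-354,0,-14,0,60],
    [515,0,-354,0,-14,0,60]
  ],
  "newtons": 25
}}

```text
time: 1.85
position: [0.4824, 0.2321, 0.2228]
tool_rot: [-0.707, -0.001, 0.0, 0.707]
ft_force: [1.1, 0.1, -0.9]
grip_width: 0.06
```

```bash
python3 -c "
from h import *
to((.565,.1395,.15),0)"
```

```text
t 1.85 pos [0.4824 0.2321 0.2228] shift [ 82.5  72.9 -92.8] turn [-0.02  0.08  0.04] F [ 1.07  0.09 -0.86] w 0.06
```

Emit:
{"op": "drive_tool", "data": {
  "plan": [
    [82,73,-93,0,0,0,60],
    [82,73,-93,0,0,0,60],
    [82,73,-93,0,0,0,60],
    [82,73,-93,0,0,0,60],
    [82,73,-93,0,0,0,60]
  ]
}}

```text
time: 2.35
position: [0.5631, 0.1403, 0.1488]
tool_rot: [-0.707, 0.001, 0.0, 0.707]
ft_force: [-0.2, -0.5, 0.6]
grip_width: 0.0596
```

```bash
python3 - <<'E'
from h import *
to((.565,.1395,.076),0)
s=camera('side');t=camera('top')
z=lambda im,x,y,w,h,f:cv2.resize(im[y:y+h,x:x+w],None,fx=f,fy=f,interpolation=cv2.INTER_CUBIC)
p=get_obs()['position']
for c,im in (('side',s),('top',t)):
    q=proj(c,p); cv2.circle(im,tuple(int(v) for v in q),1,(0,0,255),-1); print(c,q)
cv2.imwrite('pics/g1.png',np.vstack([z(s,210,130,160,110,5)]))
E
```

```text
t 2.35 pos [0.5631 0.1403 0.1488] shift [ 2.1 72.8 -0.8] turn [-0.02 -0.04 -0.11] F [-0.22 -0.51  0.64] w 0.0596
side [299.45901466 220.57510101]
top [281.7664393  206.00862314]
```

View pics/g1.png

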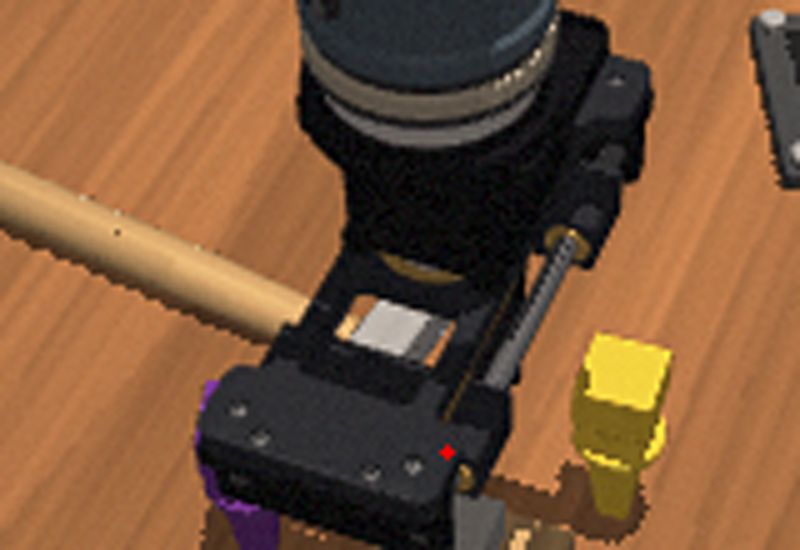

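The picture shows the gripper squarely above the rack's end. The projected TCP is at about side (299,221), the purple and yellow look-alikes are clear of the fingers, and the hammer head shows through the gripper. Next I go down.

Emit:
{"op": "drive_tool", "data": {
  "plan": [
    [2,25,-1,0,0,0,60],
    [2,50,-1,0,0,0,60],
    [2,65,-1,0,0,0,60],
    [2,72,-1,0,0,0,60],
    [2,72,-1,0,0,0,60],
    [2,72,-1,0,0,0,60]
  ]
}}

```text
time: 3.05
position: [0.5656, 0.1407, 0.0787]
tool_rot: [-0.707, -0.002, 0.0, 0.707]
ft_force: [0.9, -0.4, -0.0]
grip_width: 0.0601
```

```bash
python3 -c "
from h import *
to((.565,.1395,.076),0)"
```

```text
t 3.05 pos [0.5656 0.1407 0.0787] shift [-0.6  2.7 -1.2] turn [-0.01  0.15  0.11] F [ 0.87 -0.36 -0.03] w 0.0601
```

Emit:
{"op": "drive_tool", "data": {
  "plan": [
    [-0.5,2,-1,0,0,0,60],
    [-0.5,2,-1,0,0,0,40],
    [-0.5,2,-1,0,0,0,25],
    [-0.5,2,-1,0,0,0,25],
    [-0.5,2,-1,0,0,0,25],
    [-0.5,2,-1,0,0,0,25],
    [-0.5,2,-1,0,0,0,25],
    [-0.5,2,-1,0,0,0,25]
  ],
  "newtons": 50
}}

```text
time: 3.85
position: [0.565, 0.1392, 0.0757]
tool_rot: [-0.707, -0.001, 0.0, 0.707]
ft_force: [0.2, 1.9, 0.9]
grip_width: 0.0316
```

```bash
python3 -c "
from h import *
to((.565,.1395,.165),0)"
```

```text
t 3.85 pos [0.565  0.1392 0.0757] shift [  0.1 -89.3   0.4] turn [-0.02  0.08  0.03] F [0.22 1.88 0.93] w 0.0316
```

Emit:
{"op": "drive_tool", "data": {
  "plan": [
    [0,-15,0,0,0,0,25],
    [0,-35,0,0,0,0,25],
    [0,-60,0,0,0,0,25],
    [0,-90,0,0,0,0,25],
    [0,-115,0,0,0,0,25],
    [0,-125,0,0,0,0,25],
    [0,-125,0,0,0,0,25],
    [0,-125,0,0,0,0,25]
  ]
}}

```text
time: 4.65
position: [0.5636, 0.1388, 0.1992]
tool_rot: [0.707, -0.0, -0.002, -0.707]
ft_force: [-0.0, 0.2, -3.4]
grip_width: 0.0316
```

```bash
python3 -c "
from h import *
to((.4925,-.232,.2),-63.5)
t=camera('side');cv2.imwrite('pics/lift.png',t[60:300,180:440].repeat(3,0).repeat(3,1)[:600])
for d in mark_of('side','stake_top')[:5]:print(d)
print(proj('side',[.565,.1395,.2+.03]),proj('side',[.565,.1395,.136]))"
```

```text
t 4.65 pos [0.5636 0.1388 0.1992] shift [ -71.7   -0.5 -370.7] turn [ 0.1  63.59 -0.14] F [-0.03  0.19 -3.39] w 0.0316
{'location': [344.4, 294.6], 'conf': 0.95}
{'location': [259.9, 211.9], 'conf': 0.82}
{'location': [354.0, 252.8], 'conf': 0.71}
{'location': [298.3, 188.7], 'conf': 0.53}
[297.2230359  189.27311268] [298.92954088 223.96372892]
```

View pics/lift.png

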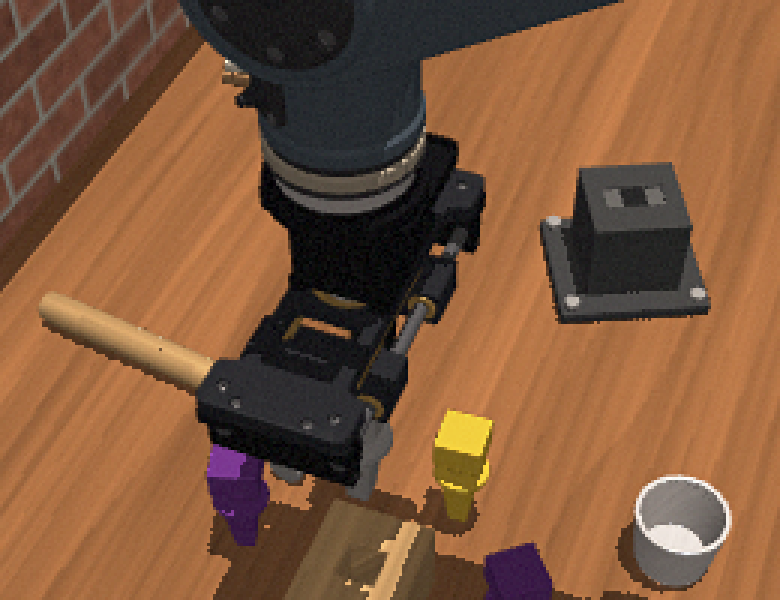

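The rack hole, at about (365,560) in the crop, is now empty. The wrist shows -3.4 N, so the stake is held. Next, carry it to the holder.

Emit:
{"op": "drive_tool", "data": {
  "plan": [
    [-7,0,-37,0,8,0,25],
    [-15,0,-78,0,16,0,25],
    [-24,0,-124,0,24,0,25],
    [-33,0,-170,0,32,0,25],
    [-42,0,-216,0,40,0,25],
    [-51,0,-262,0,48,0,25],
    [-60,0,-308,0,56,0,25],
    [-67,0,-345,0,63.6,0,25],
    [-72,0,-371,0,63.6,0,25],
    [-72,0,-371,0,63.6,0,25]
  ]
}}

```text
time: 5.75
position: [0.4926, -0.236, 0.1993]
tool_rot: [0.601, -0.374, 0.373, -0.6]
ft_force: [1.0, 0.0, -2.3]
grip_width: 0.0313
```

Emit:
{"op": "drive_tool", "data": {
  "plan": [
    [0,15,0,0,0,0,25],
    [0,25,0,0,0,0,25],
    [0,30,0,0,0,0,25],
    [0,30,0,0,0,0,25]
  ]
}}

```text
time: 6.15
position: [0.4927, -0.2309, 0.1692]
tool_rot: [-0.601, 0.373, -0.371, 0.602]
ft_force: [1.1, -0.1, -3.2]
grip_width: 0.0313
```

```bash
python3 - <<'E'
from h import *
to((.4925,-.232,.17),-63.5)
s=camera('side');t=camera('top')
z=lambda im,x,y,w,h,f:cv2.resize(im[y:y+h,x:x+w],None,fx=f,fy=f,interpolation=cv2.INTER_CUBIC)
p=get_obs()['position'].copy();tip=p-[0,0,.064]
for c,im in (('side',s),('top',t)):
    print(c,'tip px',proj(c,tip),'sock',proj(c,(.4925,-.232,.08)))
cv2.imwrite('pics/h1.png',np.hstack([z(s,345,60,80,110,5),z(t,390,185,80,110,5)]))
E
```

```text
t 6.15 pos [ 0.4927 -0.2309  0.1692] shift [ 0.9 -0.8 -0.6] turn [ 0.08  0.04 -0.17] F [ 1.06 -0.13 -3.19] w 0.0313
side tip px [392.20673155 116.3867506 ] sock [391.14497124 125.28465519]
top tip px [432.05098813 236.94258729] sock [429.70589427 237.1843396 ]
```

View pics/h1.png

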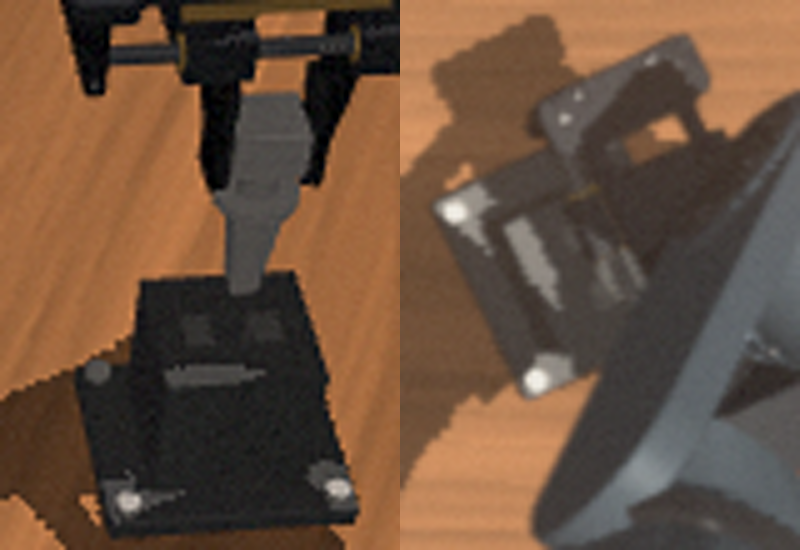

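```bash
cat >> h.py <<'E'
def wire(im,cam,tip,yaw,x0,y0,f,col):
    y=np.radians(yaw);c,s=np.cos(y),np.sin(y)
    for h,z in ((4.5,0),(6.5,.005),(11,.05),(16,.072),(16,.094)):
        q=[]
        for a,b in ((1,1),(1,-1),(-1,-1),(-1,1)):
            a,b=a*h/1e3,b*h/1e3; q.append((proj(cam,tip+[c*a-s*b,s*a+c*b,z])-[x0,y0]+.5)*f)
        cv2.polylines(im,[np.int32(q)],True,col,1)
E
python3 - <<'E'
from h import *
s=camera('side');p=get_obs()['position'];f=7
im=cv2.resize(s[60:135,350:430],None,fx=f,fy=f,interpolation=cv2.INTER_CUBIC)
im=np.clip(im*1.8,0,255).astype(np.uint8); raw=im.copy()
wire(im,'side',p-[0,0,.064],-63.5,350,60,f,(0,255,0))
cv2.imwrite('pics/w1.png',im)
to((.4925,-.232,.17),-63.5)
E
```

```text
t 6.3 pos [ 0.4937 -0.2319  0.1708] shift [-0.5  0.8 -1.1] turn [-0.02  0.03  0.03] F [ 0.26  0.12 -2.61] w 0.0313
```

View pics/w1.png

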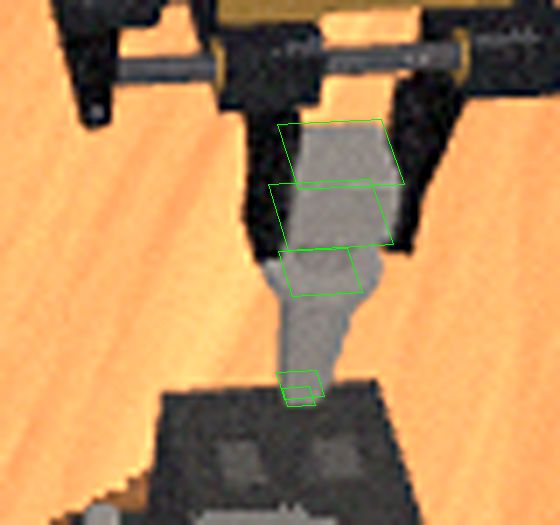

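```bash
python3 - <<'E'
from h import *
np.set_printoptions(precision=4,suppress=True)
s=camera('side').astype(float);p=get_obs()['position'];tip=p-[0,0,.064]
print(R.from_quat(get_calibration('side')['rotation']).as_matrix()[:,0])
axis=[(z,proj('side',tip+[0,0,z])) for z in (0.005,.012,.02,.03,.04,.053)]
for z,a in axis:
    r=int(round(a[1])); row=s[r,375:420]; sat=row[:,2]-row[:,0]   # red-blue: wood high, steel ~0
    i=np.where(sat<35)[0]+375
    # subpixel edges
    u=np.arange(375,420); c=int(round(a[0]))
    k=c
    while sat[k-375]<40: k-=1
    L=k+(sat[k-375]-40)/(sat[k-375]-sat[k-374]); k=c
    while k<419 and sat[k-375]<40: k+=1
    Rr=k-(sat[k-375]-40)/(sat[k-375]-sat[k-376])
    print(z,a,r,round(L,2),round(Rr,2),'mid',(L+Rr)/2)
o1,d1=ray('top',(429.6,236.8));o2,d2=ray('side',(390.75,125.3))
k=np.linalg.lstsq(np.c_[d1,-d2],o2-o1,rcond=None)[0]; print(o1+d1*k[0],o2+d2*k[1],'at z',at_z('top',(429.6,236.8),.08),at_z('side',(390.75,125.3),.08))
to((.4925,-.232,.17),-63.5)
E
```

```text
[-0.9336 -0.3583  0.0087]
0.005 [392.4714 114.3705] 114 389.58 396.73 mid 393.15495289024705
0.012 [392.8888 111.9437] 112 389.31 397.22 mid 393.26493506493506
0.02 [393.3713 109.1378] 109 389.31 398.19 mid 393.752002002002
0.03 [393.9831 105.5808] 106 389.3 399.4 mid 394.3518348623853
0.04 [394.6045 101.9675] 102 389.56 401.86 mid 395.71219446682784
0.053 [395.4272  97.1836] 97 386.6 404.2 mid 395.3986842105263
[ 0.4935 -0.2318  0.0798] [ 0.4934 -0.2318  0.0799] at z [ 0.4935 -0.2317  0.08  ] [ 0.4933 -0.2316  0.08  ]
t 6.35 pos [ 0.4938 -0.232   0.171 ] shift [-0.6  1.  -1.1] turn [-0.03  0.02  0.05] F [ 0.01 -0.47 -3.05] w 0.0316
```

The two cameras agree on the socket at (0.4935, -0.2317), and the held tip is within about 1 mm of it. The stake's wire model overlaps it at side (393,117). Next I lower it slowly.

Emit:
{"op": "drive_tool", "data": {
  "plan": [
    [0,8,0,0,0,0,25],
    [0,16,0,0,0,0,25],
    [0,22,0,0,0,0,25],
    [0,26,0,0,0,0,25],
    [0,30,0,0,0,0,25],
    [0,34,0,0,0,0,25],
    [0,34,0,0,0,0,25]
  ]
}}

```text
time: 7.05
position: [0.493, -0.2319, 0.136]
tool_rot: [-0.601, 0.373, -0.372, 0.601]
ft_force: [-0.6, 0.3, -3.2]
grip_width: 0.0314
```

Emit:
{"op": "drive_tool", "data": {
  "plan": [
    [0,2,0,0,0,0,25],
    [0,4,0,0,0,0,25],
    [0,6,0,0,0,0,25],
    [0,8,0,0,0,0,25],
    [0,8,0,0,0,0,25]
  ]
}}

```text
time: 7.55
position: [0.4931, -0.232, 0.1283]
tool_rot: [-0.601, 0.372, -0.372, 0.601]
ft_force: [-0.5, -0.2, -3.5]
grip_width: 0.0314
```

Emit:
{"op": "drive_tool", "data": {
  "plan": [
    [0,1,0,0,0,0,25],
    [0,2,0,0,0,0,25],
    [0,3,0,0,0,0,25],
    [0,4,0,0,0,0,25],
    [0,4,0,0,0,0,25]
  ]
}}

```text
time: 8.05
position: [0.4932, -0.2321, 0.1244]
tool_rot: [-0.601, 0.372, -0.372, 0.601]
ft_force: [0.3, 0.6, -3.5]
grip_width: 0.0314
```

Emit:
{"op": "drive_tool", "data": {
  "plan": [
    [0,1,0,0,0,0,25],
    [0,2,0,0,0,0,25],
    [0,2,0,0,0,0,25]
  ]
}}

```text
time: 8.35
position: [0.4932, -0.2321, 0.1224]
tool_rot: [0.601, -0.372, 0.372, -0.601]
ft_force: [-0.5, 0.9, -2.9]
grip_width: 0.0316
```

Emit:
{"op": "drive_tool", "data": {
  "plan": [
    [0,1,0,0,0,0,25],
    [0,2,0,0,0,0,25],
    [0,2,0,0,0,0,25]
  ]
}}

```text
time: 8.65
position: [0.4932, -0.2321, 0.1204]
tool_rot: [-0.601, 0.372, -0.372, 0.601]
ft_force: [-0.3, -0.3, -2.4]
grip_width: 0.0317
```

Emit:
{"op": "drive_tool", "data": {
  "plan": [
    [0,0.7,0,0,0,0,25],
    [0,1.4,0,0,0,0,25],
    [0,1.4,0,0,0,0,25]
  ]
}}

```text
time: 8.95
position: [0.4932, -0.2321, 0.1191]
tool_rot: [0.601, -0.372, 0.372, -0.601]
ft_force: [-0.0, -0.5, -2.4]
grip_width: 0.0315
```

Emit:
{"op": "drive_tool", "data": {
  "plan": [
    [0,0.6,0,0,0,0,25],
    [0,1.2,0,0,0,0,25],
    [0,1.2,0,0,0,0,25]
  ]
}}

```text
time: 9.25
position: [0.4932, -0.2321, 0.1179]
tool_rot: [0.601, -0.372, 0.372, -0.601]
ft_force: [0.0, 1.5, -2.7]
grip_width: 0.0316
```

Emit:
{"op": "drive_tool", "data": {
  "plan": [
    [0,0.6,0,0,0,0,25],
    [0,1.2,0,0,0,0,25],
    [0,1.2,0,0,0,0,25]
  ]
}}

```text
time: 9.55
position: [0.4932, -0.2321, 0.1166]
tool_rot: [0.601, -0.372, 0.372, -0.601]
ft_force: [0.0, 0.2, -3.0]
grip_width: 0.0313
```

Emit:
{"op": "drive_tool", "data": {
  "plan": [
    [0,0.6,0,0,0,0,25],
    [0,1.2,0,0,0,0,25],
    [0,1.2,0,0,0,0,25]
  ]
}}

```text
time: 9.85
position: [0.4932, -0.2321, 0.1154]
tool_rot: [-0.601, 0.372, -0.372, 0.601]
ft_force: [-0.3, 0.7, -2.0]
grip_width: 0.0312
```

Emit:
{"op": "drive_tool", "data": {
  "plan": [
    [0,0.6,0,0,0,0,25],
    [0,1.2,0,0,0,0,25],
    [0,1.2,0,0,0,0,25]
  ]
}}

```text
time: 10.15
position: [0.4932, -0.2321, 0.1142]
tool_rot: [-0.601, 0.372, -0.372, 0.601]
ft_force: [-0.8, 0.8, -4.1]
grip_width: 0.0316
```

Emit:
{"op": "drive_tool", "data": {
  "plan": [
    [0,0.6,0,0,0,0,25],
    [0,1.2,0,0,0,0,25],
    [0,1.2,0,0,0,0,25]
  ]
}}

```text
time: 10.45
position: [0.4932, -0.2321, 0.113]
tool_rot: [0.601, -0.372, 0.372, -0.601]
ft_force: [0.1, 0.3, -2.3]
grip_width: 0.0311
```

Emit:
{"op": "drive_tool", "data": {
  "plan": [
    [0,0.6,0,0,0,0,25],
    [0,1.2,0,0,0,0,25],
    [0,1.2,0,0,0,0,25]
  ]
}}

```text
time: 10.75
position: [0.4932, -0.2321, 0.1119]
tool_rot: [-0.601, 0.372, -0.372, 0.601]
ft_force: [-0.2, 0.5, -2.5]
grip_width: 0.0317
```

Emit:
{"op": "drive_tool", "data": {
  "plan": [
    [0,0.6,0,0,0,0,25],
    [0,1.2,0,0,0,0,25],
    [0,1.2,0,0,0,0,25]
  ]
}}

```text
time: 11.05
position: [0.4932, -0.2321, 0.1107]
tool_rot: [-0.601, 0.372, -0.372, 0.601]
ft_force: [0.9, -0.1, -3.5]
grip_width: 0.0312
```

Emit:
{"op": "drive_tool", "data": {
  "plan": [
    [0,0.6,0,0,0,0,25],
    [0,1.2,0,0,0,0,25],
    [0,1.2,0,0,0,0,25]
  ]
}}

```text
time: 11.35
position: [0.4932, -0.2321, 0.1095]
tool_rot: [-0.601, 0.372, -0.372, 0.601]
ft_force: [-0.8, 0.7, -2.8]
grip_width: 0.0314
```

Emit:
{"op": "drive_tool", "data": {
  "plan": [
    [0,0.6,0,0,0,0,25],
    [0,1.2,0,0,0,0,25],
    [0,1.2,0,0,0,0,25]
  ]
}}

```text
time: 11.65
position: [0.4932, -0.2321, 0.1083]
tool_rot: [0.601, -0.372, 0.372, -0.601]
ft_force: [0.1, -1.1, -2.1]
grip_width: 0.0315
```

Emit:
{"op": "drive_tool", "data": {
  "plan": [
    [0,0.6,0,0,0,0,25],
    [0,1.2,0,0,0,0,25],
    [0,1.2,0,0,0,0,25]
  ]
}}

```text
time: 11.95
position: [0.4932, -0.2322, 0.1071]
tool_rot: [0.601, -0.372, 0.372, -0.601]
ft_force: [-0.2, -0.4, -3.4]
grip_width: 0.0312
```

Emit:
{"op": "drive_tool", "data": {
  "plan": [
    [0,0.6,0,0,0,0,25],
    [0,1.2,0,0,0,0,25],
    [0,1.2,0,0,0,0,25]
  ]
}}

```text
time: 12.25
position: [0.4931, -0.2322, 0.1059]
tool_rot: [0.601, -0.372, 0.372, -0.601]
ft_force: [-0.5, -0.4, -2.4]
grip_width: 0.0314
```

Emit:
{"op": "drive_tool", "data": {
  "plan": [
    [0,0.6,0,0,0,0,25],
    [0,1.2,0,0,0,0,25],
    [0,1.2,0,0,0,0,25]
  ]
}}

```text
time: 12.55
position: [0.4933, -0.2323, 0.105]
tool_rot: [0.601, -0.372, 0.372, -0.601]
ft_force: [-1.8, -1.1, 0.9]
grip_width: 0.0316
```

Emit:
{"op": "drive_tool", "data": {
  "plan": [
    [0,0.5,0,0,0,0,25],
    [0,1,0,0,0,0,25],
    [0,1,0,0,0,0,25]
  ]
}}

```text
time: 12.85
position: [0.4934, -0.2324, 0.1042]
tool_rot: [0.601, -0.372, 0.372, -0.601]
ft_force: [-3.2, 0.3, 4.6]
grip_width: 0.0314
```

Emit:
{"op": "drive_tool", "data": {
  "plan": [
    [0,0.5,0,0,0,0,25],
    [0,1,0,0,0,0,25],
    [0,1,0,0,0,0,25]
  ]
}}

```text
time: 13.15
position: [0.4935, -0.2325, 0.1036]
tool_rot: [0.601, -0.372, 0.372, -0.601]
ft_force: [-2.7, -0.3, 8.1]
grip_width: 0.0314
```

Emit:
{"op": "drive_tool", "data": {
  "plan": [
    [0,0.4,0,0,0,0,25],
    [0,0.7,0,0,0,0,25],
    [0,0.7,0,0,0,0,25]
  ]
}}

```text
time: 13.45
position: [0.4937, -0.2326, 0.1033]
tool_rot: [0.601, -0.372, 0.373, -0.601]
ft_force: [-3.4, -0.1, 10.2]
grip_width: 0.0315
```

Emit:
{"op": "drive_tool", "data": {
  "plan": [
    [0,0.5,0,0,0,0,25],
    [0,1,0,0,0,0,25],
    [0,1,0,0,0,0,25]
  ]
}}

```text
time: 13.75
position: [0.4938, -0.2327, 0.1027]
tool_rot: [0.602, -0.371, 0.373, -0.601]
ft_force: [-2.5, 0.8, 12.3]
grip_width: 0.0315
```

Emit:
{"op": "drive_tool", "data": {
  "plan": [
    [0,0.5,0,0,0,0,25],
    [0,1,0,0,0,0,25],
    [0,1,0,0,0,0,25]
  ]
}}

```text
time: 14.05
position: [0.4939, -0.2328, 0.1022]
tool_rot: [0.602, -0.371, 0.373, -0.601]
ft_force: [-3.7, 0.3, 16.1]
grip_width: 0.0316
```

Emit:
{"op": "drive_tool", "data": {
  "plan": [
    [0,0.5,0,0,0,0,25],
    [0,1,0,0,0,0,25],
    [0,1,0,0,0,0,25]
  ]
}}

```text
time: 14.35
position: [0.494, -0.2329, 0.1017]
tool_rot: [0.602, -0.371, 0.373, -0.601]
ft_force: [-4.6, -0.1, 18.8]
grip_width: 0.0315
```

Emit:
{"op": "drive_tool", "data": {
  "plan": [
    [0,0.4,0,0,0,0,25],
    [0,0.7,0,0,0,0,25],
    [0,0.7,0,0,0,0,25]
  ]
}}

```text
time: 14.65
position: [0.4941, -0.233, 0.1015]
tool_rot: [0.602, -0.371, 0.373, -0.601]
ft_force: [-5.6, 0.7, 23.4]
grip_width: 0.0317
```

Emit:
{"op": "drive_tool", "data": {
  "plan": [
    [0,0,0,0,0,0,25],
    [0,0,0,0,0,0,25],
    [0,0,0,0,0,0,25]
  ]
}}

```text
time: 14.95
position: [0.4941, -0.233, 0.1015]
tool_rot: [0.602, -0.371, 0.373, -0.601]
ft_force: [-5.1, 1.0, 22.1]
grip_width: 0.0313
```

Emit:
{"op": "drive_tool", "data": {
  "plan": [
    [0,-1,0,0,0,0,25],
    [0,-2,0,0,0,0,25],
    [0,-2.5,0,0,0,0,25],
    [0,-2.5,0,0,0,0,25]
  ]
}}

```text
time: 15.35
position: [0.4939, -0.2328, 0.1016]
tool_rot: [0.601, -0.371, 0.373, -0.601]
ft_force: [-1.7, -1.2, 8.6]
grip_width: 0.0319
```

Emit:
{"op": "drive_tool", "data": {
  "plan": [
    [0,-1,0,0,0,0,25],
    [0,-1.5,0,0,0,0,25],
    [0,-1.5,0,0,0,0,36],
    [0,-1.5,0,0,0,0,50],
    [0,-1.5,0,0,0,0,60],
    [0,-1.5,0,0,0,0,60],
    [0,-1.5,0,0,0,0,60]
  ]
}}

```text
time: 16.05
position: [0.4933, -0.232, 0.1024]
tool_rot: [-0.601, 0.372, -0.372, 0.601]
ft_force: [-0.6, -0.9, -0.4]
grip_width: 0.0571
```

Emit:
{"op": "drive_tool", "data": {
  "plan": [
    [0,-10,0,0,0,0,60],
    [0,-30,0,0,0,0,60],
    [0,-60,0,0,0,0,60],
    [0,-90,0,0,0,0,60],
    [-60,-120,0,0,0,0,60],
    [-110,-120,0,0,0,0,60],
    [-150,-120,0,0,0,0,60],
    [-150,-120,0,0,0,0,60]
  ]
}}

```text
time: 16.85
position: [0.4216, -0.0928, 0.2229]
tool_rot: [-0.602, 0.373, -0.369, 0.602]
ft_force: [-0.9, 0.2, -0.5]
grip_width: 0.0603
```

```bash
python3 - <<'E'
from h import *
s=camera('side');t=camera('top');f=7
to((.4925,-.232,.17))
im=cv2.resize(s[80:170,350:430],None,fx=6,fy=6,interpolation=cv2.INTER_CUBIC)
im=np.clip(im*1.6,0,255).astype(np.uint8); b=im.copy()
wire(b,'side',np.array([.4939,-.2328,.0376]),-63.5,350,80,6,(0,255,0))
cv2.imwrite('pics/f1.png',np.hstack([im[:540,:400],b[:540,:400]]))
cv2.imwrite('pics/top_end.png',t)
E
```

```text
t 16.95 pos [ 0.4258 -0.0967  0.2233] shift [150.8  53.4  -1.1] turn 0 F [0.74 0.61 0.47] w 0.0602
```

View pics/f1.png

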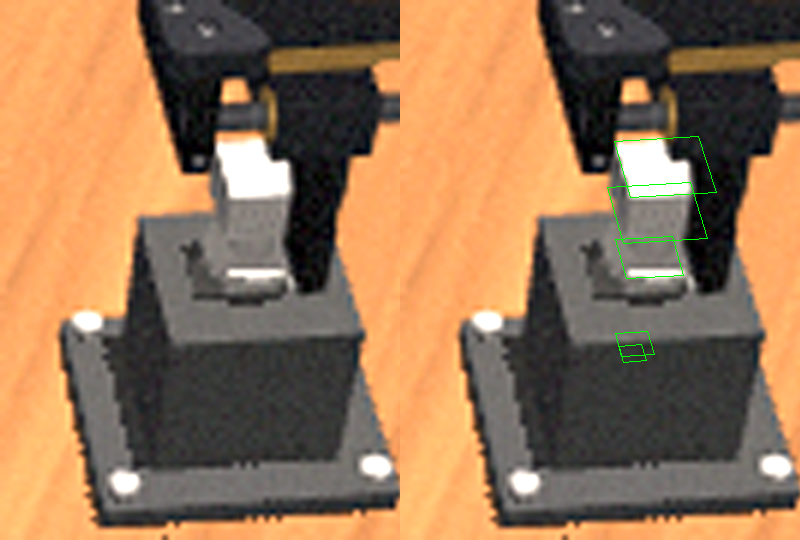

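Emit:
{"op": "drive_tool", "data": {
  "plan": [
    [-40,-40,40,0,0,0,60],
    [-80,-80,80,0,0,0,60],
    [-120,-110,120,0,0,0,60],
    [-160,-110,160,0,0,0,60],
    [-160,-110,160,0,0,0,60],
    [-160,-110,160,0,0,0,60]
  ]
}}

```text
time: 17.55
position: [0.5022, 0.1203, 0.3347]
tool_rot: [-0.6, 0.369, -0.373, 0.604]
ft_force: [-0.0, -0.5, 0.9]
grip_width: 0.0602
```

```bash
python3 - <<'E'
from h import *
s=camera('side');t=camera('top');f=6
to((.4925,-.232,.17))
im=cv2.resize(s[80:170,355:421],None,fx=6,fy=6,interpolation=cv2.INTER_CUBIC)
im=np.clip(im*1.4,0,255).astype(np.uint8)
wire(im,'side',np.array([.4939,-.2328,.0376]),-63.5,355,80,6,(0,255,0))
b=cv2.resize(t[195:285,390:456],None,fx=6,fy=6,interpolation=cv2.INTER_CUBIC)
wire(b,'top',np.array([.4939,-.2328,.0376]),-63.5,390,195,6,(0,255,0))
cv2.imwrite('pics/f2.png',np.hstack([im,b])); cv2.imwrite('pics/top2.png',t);cv2.imwrite('pics/side2.png',s)
E
```

```text
t 17.65 pos [0.4997 0.1169 0.3327] shift [ 308.5  163.  -162.9] turn 0 F [-0.27  0.26  0.11] w 0.06
```

View pics/f2.png

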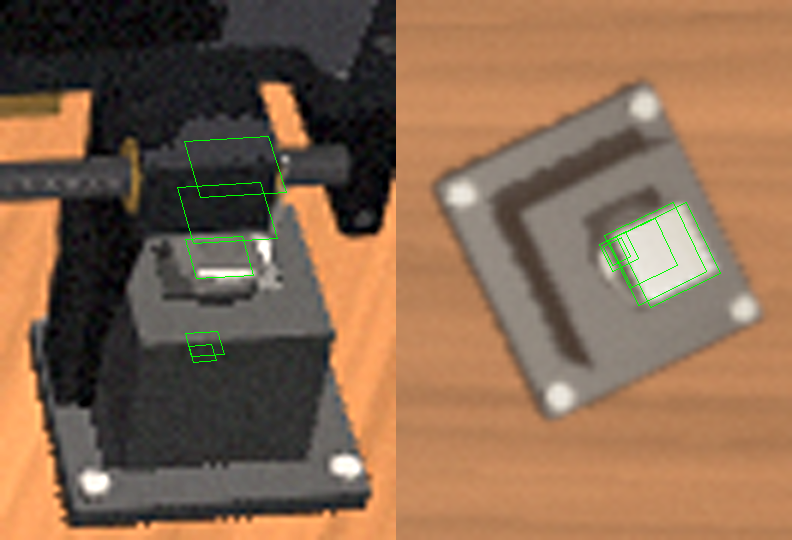

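The top view shows the square head concentric with the upright wire model, within about 2 mm at (430,238), and the tool is clear of it. Handing in.

```bash
python3 -c "
from rig import *
print(get_obs()['time'],hand_in())"
```

```text
the job is handed in; nothing more can be done
17.65 None
```

I took the steel square-headed stake from the rack, lowered it into the holder's socket and pressed it in, then let go and handed in at 17.65 s. `hand_in()` gave no verdict.

- **Choosing the stake:** it was the only grey square head in the rack, at top-camera pixel (284,206). I left the three purple and one yellow look-alikes alone.
- **Seating:** the stake first met resistance at about 43 mm tip depth. I pressed it down by about 3.5 mm while still gripped. The highest force read was 23.4 N, and a hold afterwards read 22.1 N. Side force during the press was about 5 N.
- **Release:** I eased the load off before opening the fingers. The wrist then read about 0 N.
- **Last checks:** the top view shows the head matching an upright model to within about 2 mm, with the tip about 42 mm below the face, going by the arm's position. The arm was clear of everything.
- **Not confirmed:** the gripper blocked the side camera after release, so I judged uprightness from the top view only. I did not press the stake a second time to check that it holds. I also did not re-measure the bystanders, though no unexpected contact force showed up in the readings.

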